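# Move the cage-card holder from the keyhole stand to the peg stand

## Robot

A 7-joint arm with a two-finger parallel gripper is mounted at the origin on a cart in front of the work surface, level with it; the furniture and walls round the work are solid. World frame = base frame: x ahead of the robot, y to its left, z up, the work surface at z = 0. Lengths are in m, angles in rad, forces in N, time in s.
With the tool pointing down it reaches from about 0.4 to 0.85 m from the base axis. Payload 4.4 kg.
Tool frame: the origin (TCP) lies midway between the tips of the shut fingers; the grasp point (between the pads) lies 19 mm behind it (grasp_offset is the distance from the TCP to the grasp point, in m); x points along the fingers, y is the direction in which the jaws open and shut, and the axes are right-handed (so a half turn about x gives the same grasp; the last joint's range is limited). The gripper opens to 94 mm and grips with 3 to 60 N. Pads are 16 mm wide; open, the fingers measure 119 mm over their backs; the gripper's body (75 mm by 177 mm) begins 78 mm behind the grasp point.
Start: joints at [-1.178, 0.628, 0.038, 1.517, -0.027, 0.996, -0.02], TCP at [0.288, 0.583, 0.205] pointing down, gripper open.
Joint ranges: [-3.06, 3.06], [-0.37, 2.12], [-1.25, 1.32], [0.18, 2.47], [-1.1, 4.24], [0.23, 1.98], [-2.94, 2.94]. Speed limits (rad/s): [2.57, 2.57, 3.14, 3.14, 3.14, 3.14, 3.14].

## Interface

Orientations are given as a rotation vector (axis times angle).
In Python, from station import * gives the robot as it stands.
- The arm moves only by the tool arm_command, never from a script. Its argument "motion" is a list of rows, each a list of 7 numbers: the opening, from -1 (shut) to 1 (fully open), then the shift along the tool's x, y, z in cm, then the turn, a rotation vector about the tool's x, y, z in degrees. A call has 1 to 20 rows; each row shifts and turns the commanded pose from where the row before left it, along the tool's axes as they then stand; what a row does not reach is not made up. A row lasts 1/8 s, in which the tool goes at most 62.5 mm and 10.7 degrees, less where a joint would pass 70% of its speed; a pose out of reach is approached as far as the arm can. A call is refused whole if a number of a shift passes 6.25 or a number of a turn 10.7, either way. A call with a gripper value outside its range is refused whole. The fingers move at their own pace and stop on an object; "squeeze" is the grip in N (left out, the last holds). Time passes only in rows, so rows that do not move let the fingers close. It gives the time, the measured TCP pose, the force and the opening at its end, in the units of the state.
- observe(): the state, without advancing time (a new reading comes with each control period).
- snapshot(name): name is "scene" or "top" or "wrist"; returns the picture (400x640x3 uint8, red, green, blue); there is no depth.
- camera_params(name): a dict with "vfov" (degrees; the focal length in pixels is half the picture's height over the tangent of half this angle, whatever the lens; pixels are square), "cx", "cy" (the principal point, pixels), "k1" (the pictures are not rectified: a ray, as slopes to the right and down, at radius r is drawn at 1 + k1 r^2 times it, then the intrinsics apply), "rvec" (rotation vector, rad) and "tvec" (3), from world to camera coordinates, as OpenCV has them; the wrist camera has in their place "T_tool_cam" (4x4, takes a point from camera to tool coordinates, whose origin is the TCP and whose axes are the tool frame's). Camera axes: x right, y down, z forward; pixel columns grow to the right and rows downward; lengths in m; the calibration is good to about 2 mm. A picture is of the moment at which its call begins: read the wrist's pose just before it. camera_params takes no time and is no camera call.
- hand_in(): hands the job in, once; it reports no verdict.
Trained networks look in the newest picture that a camera, given by its name, has taken for a name from the list of things; names that differ only in an ending like _2 or _b are one class to them, and where a whole thing is asked for, a point or a joint stands for the part that bears it (a point fixed in the world has none). Each returns a list of dicts, best first, with "conf" (0 to 1); they miss things now and then, are a little off and sometimes report something else, mostly with a low value. They report only what shows in the picture. A call takes as long as a camera call. They do not tell look-alikes from the thing itself.
- search_frame(camera, thing): "box" ([left, top, right, bottom] in pixels, round what is visible of it).
- landmark_of(camera, thing): "xy" ([column, row] in pixels: a listed point, or the origin of a listed thing).
The state is a dict: "time_s": time; "joint_positions": joint angles; "joint_vel": joint speeds; "effort": joint torques, N m; "position": TCP position; "tool_rot": TCP orientation; "ft_force": force on the tool from outside, world axes, zero at the start; "torque": the same for the moment, N m; "width": finger opening in m.
Only numpy, scipy, OpenCV 4.12 (cv2) and the standard library are available. Lean on these libraries where they do the work, as an engineer would, in place of code of your own. Each camera call takes 0.05 s, during which the arm holds its last target.

## Task

The patient is moving to the ward, so move its cage-card holder: slide the holder up on the keyhole stand until the stud heads are in the wide ends of its slots and take it off, then hang it by its round eye on the peg of the other stand. Let go so that it hangs there freely and at rest, and leave the loose cup, carton, bottles and vial where they stand.

Things in the scene. Friction and masses are not known exactly. Their poses are not given: they have to be found in the camera images.
- card_clip (a point): Centre of the grey plastic clip on top of the cage-card holder. Clip: 10 mm thick (x), 60 mm wide (y), 36 mm high (z); pinch it from above across its thickness (along x). Axes as card_holder: z up, -x out of its front. The holder's lower edge is 138 mm below this point, the eye's centre 38 mm below.
- card_holder: Cage-card holder (loose, 0.1 to 0.2 kg): upright steel plate 4 mm thick (x), 100 mm wide (y), 124 mm high (z), clip above it, white card low on its front (-x). Origin: middle of its lower edge. Two upright keyhole slots at y = +-32 mm: 9 mm wide, closed upper end at z = 101 mm, round wide end (21 mm diameter) below, centred at z = 72 mm.
- card_eye (a point): Centre of the round eye in the holder: a 24 mm hole through the 4 mm plate, on its centre line between the slots, 38 mm below card_clip, 100 mm above the lower edge. Axes as card_holder.
- keyhole_stand: Fixed stand (grey base, white upright) that carries the holder at the start. Origin: underside of its base (120 wide, 10 high, 75 mm to the front, 55 to the back); front is -x, z up. Panel 104 mm wide, front face x = +20, top z = 138 mm. In it two studs at y = +-32, z = 128 mm: neck 6 mm diameter, 12 long; head 14 mm diameter, 4 thick, ending at x = +4 mm.
- studs_mid (a point): Point midway between the two stud heads' front ends; axes as keyhole_stand. The holder hangs with the stud necks in the upper ends of its slots, with a few mm of play between heads and panel, lower edge 30 mm above the worktop. Raised 26 mm (within about 3 mm) it comes off straight to the front (-x), 25 mm or more.
- peg_stand: Fixed stand (grey base, white upright) with one peg. Origin: underside of its base (120 mm wide, 10 high, reaching 75 mm to the front, 55 to the back); front is -x, z up. Its post is 30 mm wide, front face at x = +23 mm, top at z = 140 mm; the steel peg points to the front (-x) at y = 0.
- peg_mid (a point): Middle of the peg, on its axis, 138 mm above the worktop; axes as peg_stand. Peg 8 mm in diameter with a 12 mm ball at the tip. It rises 12 degrees to the front: ball centre 33 mm in front (-x) of this point and 7 mm higher, root at the post 32 mm behind and 7 mm lower. A holder hanging on it has its eye's centre 8 mm below the peg's axis.
- sample_cup: Bystander: screw-cap sample cup, 60 mm diameter, 64 mm high, standing; origin at its underside.
- carton: Bystander: small white carton 55 x 110 x 30 mm lying flat; origin at its underside.
- amber_bottle: Bystander: amber bottle with white cap, 45 mm diameter, 93 mm high, standing; origin at its underside.
- saline_bottle: Bystander: tall white bottle with blue cap, 63 mm diameter, 154 mm high, standing; origin at its underside.
- vial: Bystander: small vial, 33 mm diameter, 62 mm high, standing; origin at its underside.
Not all that is in view belongs to the job. Leave any red or turquoise look-alike of the keyhole_stand alone.

How it is judged:
On the way:
1. the holder is off the studs and in front of them, held up (x of card_eye in the frame of keyhole_stand below -0.008 m and height (world z) of card_eye above 0.12 m), for 0.1 s.
At the end, for the whole second after the job is handed in: The holder hangs on the peg with the peg through its round eye (eye centre within 10 mm sideways of the peg, between post and ball tip, 20 mm below to 2 mm above the peg's middle), upright within 0.3 rad, carried by the peg stand, moving slower than 5 cm/s (x of card_eye in the frame of peg_mid between -0.028 and 0.033 m and y of card_eye in the frame of peg_mid between -0.01 and 0.01 m and z of card_eye in the frame of peg_mid between -0.02 and 0.002 m and contact force between card_holder and peg_stand above 0.3 N and angle between card_eye's own z axis and vertical below 0.3 rad and linear speed of card_holder below 0.05 m/s); the robot touches nothing.
It fails at once if a bystander (cup, carton, amber bottle, saline bottle or vial) is moved by more than 30 mm (distance of any of sample_cup, carton, amber_bottle, saline_bottle, vial from where it was at the start of the episode above 0.03 m).
It fails at once if the cup, a bottle or the vial is tipped over (more than 0.5 rad) (angle between any of sample_cup, amber_bottle, saline_bottle, vial's own z axis and vertical above 0.5 rad).
It also fails if it takes over 48 s, if anything falls off the work surface, if the arm or the gripper's body presses on something with over 40 N, if the wrist force passes 120 N, or if a joint passes its speed limit or range.

## Working session

There is one attempt and no reset: what is moved stays moved. The work goes in short steps, Python scripts to look and compute and a tool call to move; the robot and the scene stay as the last step left them, time stands still between calls to the robot, and variables do not carry over. Pictures are saved under pics/ and viewed, and the job is handed in when it is done.

Besides the shell and the picture viewer there is one more tool, called after "Request:" as name(argument=value, ...) on one line, values as JSON. arm_command: Moves the arm, as the interface text tells. Its arguments: {"type":"object","properties":{"motion":{"type":"array","items":{"type":"array","items":{"type":"number"}}},"squeeze":{"type":"number"}},"required":["motion"]}

```bash
ls; mkdir -p pics
cat > h.py <<'E'
from station import *
import numpy as np, cv2
from scipy.spatial.transform import Rotation as R
E
python3 - <<'E'
from h import *
s=observe();print({k:np.round(v,3).tolist() for k,v in s.items()})
for c in ["scene","top"]:
    im=snapshot(c);cv2.imwrite(f"pics/{c}0.png",im[:,:,::-1]);print(c,camera_params(c))
    for t in ["card_clip","card_eye","studs_mid","keyhole_stand","peg_mid","peg_stand","card_holder"]:
        print(t,[(np.round(d['xy']).tolist(),round(d['conf'],2)) for d in landmark_of(c,t)][:4])
print(camera_params("wrist"))
print(observe()['time_s'])
E
```

```text
pics
{'time_s': 0.0, 'joint_positions': [-1.178, 0.629, 0.038, 1.518, -0.027, 0.996, -0.02], 'joint_vel': [-0.001, 0.0, 0.0, -0.001, 0.0, -0.003, 0.001], 'effort': [0.001, -54.973, 1.145, -18.663, -0.052, 0.023, 0.0], 'position': [0.288, 0.582, 0.205], 'tool_rot': [0.358, 1.541, -0.361], 'ft_force': [-0.432, 0.341, 0.763], 'torque': [0.028, 0.002, -0.053], 'width': 0.094}
scene {'vfov': 47.40755534268195, 'cx': 311.20252240036626, 'cy': 199.4176831960433, 'k1': -0.11082082688322184, 'rvec': array([ 2.34935775, -0.56098799,  0.21587285]), 'tvec': array([-0.51415109,  0.28938218,  1.38885099])}
card_clip [([348.0, 251.0], 0.78)]
card_eye [([350.0, 259.0], 0.58), ([347.0, 282.0], 0.29)]
studs_mid [([342.0, 144.0], 0.88), ([348.0, 260.0], 0.85), ([329.0, 349.0], 0.83), ([399.0, 223.0], 0.79)]
keyhole_stand [([337.0, 166.0], 0.84), ([324.0, 372.0], 0.69), ([346.0, 284.0], 0.6)]
peg_mid [([280.0, 158.0], 0.64)]
peg_stand [([287.0, 188.0], 0.71)]
card_holder [([347.0, 282.0], 0.73), ([348.0, 260.0], 0.73)]
top {'vfov': 42.98912427292713, 'cx': 311.29782520073246, 'cy': 207.13402128733898, '
[... 303 characters left out ...]
2.0, 149.0], 0.68)]
keyhole_stand [([365.0, 164.0], 0.9), ([379.0, 223.0], 0.74), ([264.0, 156.0], 0.6)]
peg_mid [([257.0, 208.0], 0.75)]
peg_stand [([259.0, 212.0], 0.73)]
card_holder [([375.0, 216.0], 0.73), ([258.0, 213.0], 0.69)]
{'vfov': 64.81418272708342, 'cx': 318.1683051952058, 'cy': 195.44937584922474, 'k1': 0.014961113622699463, 'T_tool_cam': array([[-1.48550326e-03, -2.36113737e-01,  9.71724290e-01,
        -1.79438793e-01],
       [ 9.99998710e-01,  2.42687086e-04,  1.58769634e-03,
        -8.71695693e-04],
       [-6.10701853e-04,  9.71725396e-01,  2.36113072e-01,
        -6.75346917e-02],
       [ 0.00000000e+00,  0.00000000e+00,  0.00000000e+00,
         1.00000000e+00]])}
0.8
```

View pics/scene0.png

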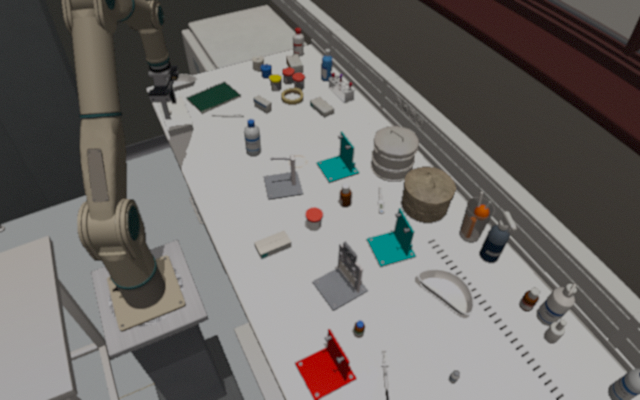

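View pics/top0.png

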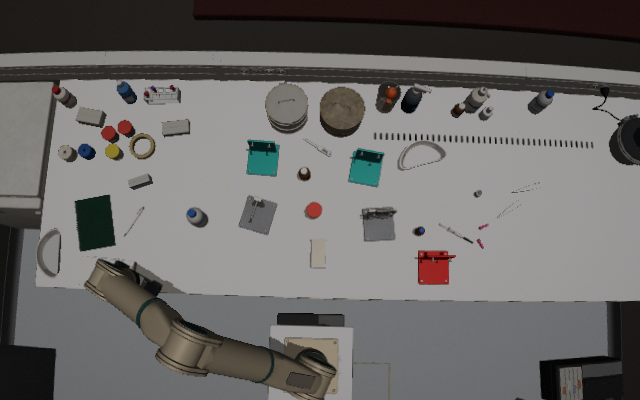

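Run:
```python
import cv2
a=cv2.imread('pics/scene0.png');cv2.imwrite('pics/sc_crop.png',cv2.resize(a[120:390,230:430],None,fx=2.9,fy=2.2*1,interpolation=cv2.INTER_CUBIC))
a=cv2.imread('pics/top0.png');cv2.imwrite('pics/top_crop.png',cv2.resize(a[130:290,230:470],None,fx=3.3,fy=3.3,interpolation=cv2.INTER_CUBIC))
```

```text
(no output)
```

View pics/sc_crop.png

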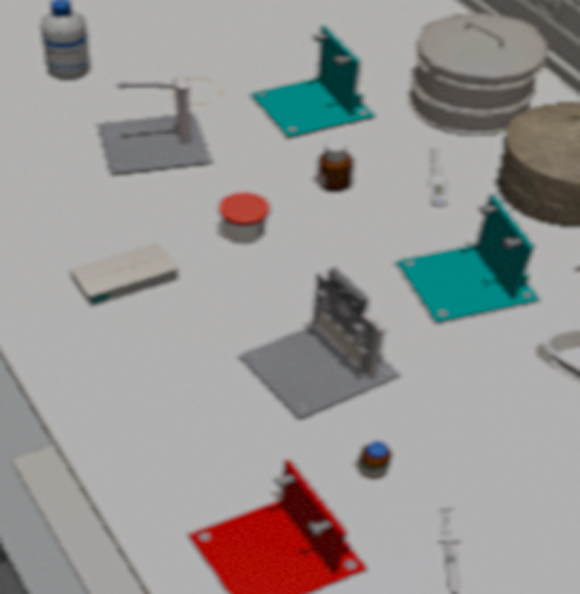

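View pics/top_crop.png

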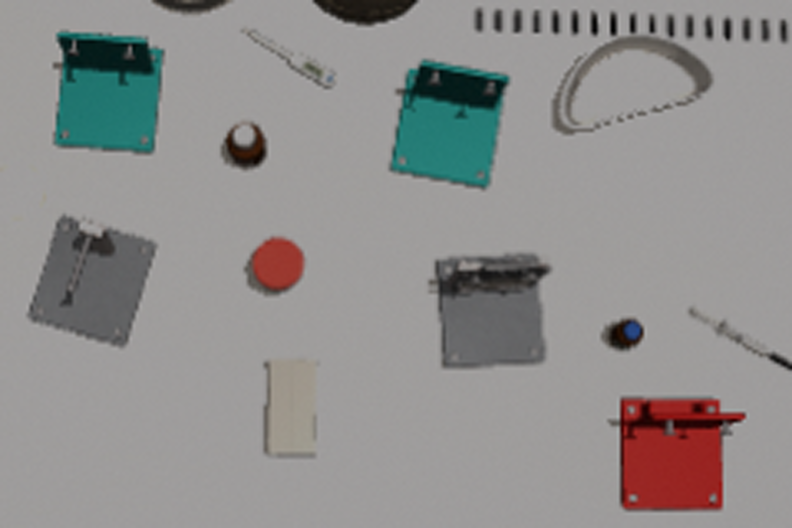

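The candidates are grey stand with holder (scene 348,262; top 380,220), turquoise (scene 342,150 / 399,230), and red (scene 329,355). The grey one carries the holder. The peg stand is the grey one at scene (283,180), top (258,213). I'll estimate both poses from the base corners.

```bash
cat >> h.py <<'E'
def ray(cam,uv,obs=None):
    p=camera_params(cam);f=200/np.tan(np.radians(p['vfov'])/2)
    d=np.array([(uv[0]-p['cx'])/f,(uv[1]-p['cy'])/f]);s=d.copy()
    for _ in range(30): s=d/(1+p['k1']*(s@s))
    v=np.array([s[0],s[1],1.])
    if cam=='wrist':
        T=p['T_tool_cam'];Rt=R.from_rotvec(obs['tool_rot']).as_matrix()
        return Rt@T[:3,3]+obs['position'],Rt@T[:3,:3]@v
    Rc=R.from_rotvec(p['rvec']).as_matrix()
    return -Rc.T@p['tvec'],Rc.T@v
def atz(cam,uv,z,obs=None):
    o,d=ray(cam,uv,obs);return o+d*(z-o[2])/d[2]
def tri(rs):
    A=0;b=0
    for o,d in rs:
        d=d/np.linalg.norm(d);P=np.eye(3)-np.outer(d,d);A=A+P;b=b+P@o
    x=np.linalg.solve(A,b);return x,[np.linalg.norm(np.cross(d/np.linalg.norm(d),x-o)) for o,d in rs]
def proj(cam,X,obs=None):
    p=camera_params(cam);f=200/np.tan(np.radians(p['vfov'])/2)
    if cam=='wrist':
        T=p['T_tool_cam'];Rt=R.from_rotvec(obs['tool_rot']).as_matrix()
        c=T[:3,:3].T@(Rt.T@(np.asarray(X)-obs['position'])-T[:3,3])
    else: c=R.from_rotvec(p['rvec']).as_matrix()@X+p['tvec']
    s=c[:2]/c[2];s=s*(1+p['k1']*(s@s));return f*s+[p['cx'],p['cy']]
def tohere(obs,X):  # world vec -> tool
    return R.from_rotvec(obs['tool_rot']).as_matrix().T@X
E
python3 - <<'E'
from h import *
def c(l): return np.array([atz('top',(230+x/3.3,130+y/3.3),.01)[:2] for x,y in l])
for n,l in (('key',[(437,258),(443,366),(545,362),(542,255)]),('peg',[(62,217),(29,317),(124,346),(156,243)])):
    q=c(l);print(n,q.round(3).tolist(),'ctr',q.mean(0).round(3),'sides',np.linalg.norm(np.roll(q,-1,0)-q,axis=1).round(3))
    v=(q[0]-q[1]+q[3]-q[2]);print('yaw x',np.degrees(np.arctan2(v[1],v[0])))
    v=(q[0]-q[3]+q[1]-q[2]);print('yaw y-90',np.degrees(np.arctan2(v[1],v[0]))-90)
print(tri([ray('top',(386,209)),ray('scene',(348,251))]))
print(tri([ray('top',(257,208)),ray('scene',(280,158))]))
for t,p,s in (('cup',(314,210),(314,215)),('vial',(420,231),(359,327)),('amber',(304,174),(346,196)),('sal',(195,215),(252,137))):print(t,atz('top',p,.05).round(3))
print(R.from_rotvec(observe()['tool_rot']).as_matrix().round(2))
E
```

```text
key [[0.609, -0.185], [0.479, -0.193], [0.487, -0.314], [0.616, -0.311]] ctr [ 0.548 -0.251] sides [0.129 0.121 0.129 0.126]
yaw x 2.697953155417556
yaw y-90 3.474590464498135
peg [[0.646, 0.265], [0.524, 0.298], [0.493, 0.184], [0.617, 0.151]] ctr [0.57  0.225] sides [0.126 0.119 0.129 0.117]
yaw x -15.09053093983359
yaw y-90 -14.663810368950564
(array([ 0.57227671, -0.25080593,  0.17808485]), [np.float64(0.006159301781929639), np.float64(0.006159301781929822)])
(array([0.56908833, 0.21582884, 0.15077015]), [np.float64(0.004518875316691281), np.float64(0.004518875316691587)])
cup [0.589 0.006 0.05 ]
vial [ 0.519 -0.404  0.05 ]
amber [0.73  0.049 0.05 ]
sal [0.557 0.465 0.05 ]
[[ 0.    0.44  0.9 ]
 [ 0.    0.9  -0.44]
 [-1.    0.   -0.  ]]
```

```bash
cat >> h.py <<'E'
def rows(obs,target,yawjaw,n,op,zfirst=None):
    Rt=R.from_rotvec(obs['tool_rot']);y=Rt.as_matrix()[:,1]
    yj=np.radians(yawjaw);Y=np.array([np.cos(yj),np.sin(yj),0]);X=np.array([0,0,-1.]);Rg=R.from_matrix(np.c_[X,Y,np.cross(X,Y)])
    w=(Rt.inv()*Rg).as_rotvec();p=np.array(obs['position'])
    step=R.from_rotvec(np.radians(np.round(np.degrees(w)/n,1)));d=(np.array(target)-p)
    out=[];cur=Rt
    for i in range(n):
        want=np.array(obs['position'])+d*(i+1)/n
        s=np.round(cur.inv().apply(want-p)*100,1)
        out.append([op]+s.tolist()+np.round(np.degrees(w)/n,1).tolist());p=p+cur.apply(s/100);cur=cur*step
    print('end',p.round(4));return out
E
python3 - <<'E'
from h import *
o=observe()
for r in rows(o,(0.53,-0.25,0.30),3,18,1): print(r)
E
```

```text
end [ 0.5297 -0.2504  0.3004]
[1, -0.5, -3.6, 3.3, 3.4, -0.0, -0.0]
[1, -0.6, -3.3, 3.4, 3.4, -0.0, -0.0]
[1, -0.5, -3.1, 3.7, 3.4, -0.0, -0.0]
[1, -0.5, -3.0, 3.8, 3.4, -0.0, -0.0]
[1, -0.5, -2.7, 4.0, 3.4, -0.0, -0.0]
[1, -0.6, -2.4, 4.1, 3.4, -0.0, -0.0]
[1, -0.5, -2.2, 4.3, 3.4, -0.0, -0.0]
[1, -0.5, -1.9, 4.5, 3.4, -0.0, -0.0]
[1, -0.5, -1.7, 4.5, 3.4, -0.0, -0.0]
[1, -0.6, -1.4, 4.6, 3.4, -0.0, -0.0]
[1, -0.5, -1.1, 4.7, 3.4, -0.0, -0.0]
[1, -0.5, -0.9, 4.7, 3.4, -0.0, -0.0]
[1, -0.5, -0.5, 4.8, 3.4, -0.0, -0.0]
[1, -0.6, -0.3, 4.8, 3.4, -0.0, -0.0]
[1, -0.5, -0.0, 4.8, 3.4, -0.0, -0.0]
[1, -0.5, 0.3, 4.8, 3.4, -0.0, -0.0]
[1, -0.5, 0.6, 4.8, 3.4, -0.0, -0.0]
[1, -0.6, 0.8, 4.8, 3.4, -0.0, -0.0]
```

Request:
arm_command(motion=[[1,-1,-3.6,3.3,3.4,0,0],[1,-1,-3.3,3.4,3.4,0,0],[1,-1,-3.1,3.7,3.4,0,0],[1,-1,-3.0,3.8,3.4,0,0],[1,-1,-2.7,4.0,3.4,0,0],[1,-0.6,-2.4,4.1,3.4,0,0],[1,-0.5,-2.2,4.3,3.4,0,0],[1,-0.5,-1.9,4.5,3.4,0,0],[1,-0.5,-1.7,4.5,3.4,0,0],[1,-0.6,-1.4,4.6,3.4,0,0],[1,-0.5,-1.1,4.7,3.4,0,0],[1,-0.5,-0.9,4.7,3.4,0,0],[1,-0.3,-0.5,4.8,3.4,0,0],[1,0,-0.3,4.8,3.4,0,0],[1,0,0,4.8,3.4,0,0],[1,0,0.3,4.8,3.4,0,0],[1,0,0.6,4.8,3.4,0,0],[1,0,0.8,4.8,3.4,0,0],[1,0,0,0,0,0,0]])

```text
time_s: 3.18
position: [0.5292, -0.2548, 0.2953]
tool_rot: [1.179, 1.225, -1.183]
ft_force: [-0.3, 0.6, 0.5]
width: 0.0937
```

Run:
```python
from h import *
o=observe();im=snapshot("wrist");cv2.imwrite("pics/w1.png",im[:,:,::-1]);print(o['time_s'],o['position'].round(4) if hasattr(o['position'],'round') else o['position'],R.from_rotvec(o['tool_rot']).as_matrix().round(3))
np.save('o1.npy',o,allow_pickle=True)
for t in ["card_clip","card_eye","studs_mid","keyhole_stand"]:
    print(t,[(np.round(d['xy'],1).tolist(),round(d['conf'],2)) for d in landmark_of('wrist',t)][:4])
```

```text
3.175 [ 0.5292 -0.2548  0.2953] [[-0.     0.999  0.038]
 [-0.003  0.038 -0.999]
 [-1.    -0.001  0.003]]
card_clip [([361.2, 184.8], 0.57)]
card_eye [([360.2, 175.2], 0.92)]
studs_mid [([208.4, 342.8], 0.92), ([558.9, 139.2], 0.91), ([349.2, 177.6], 0.67), ([348.5, 165.2], 0.48)]
keyhole_stand [([338.7, 165.0], 0.84), ([490.1, 128.5], 0.77)]
```

View pics/w1.png

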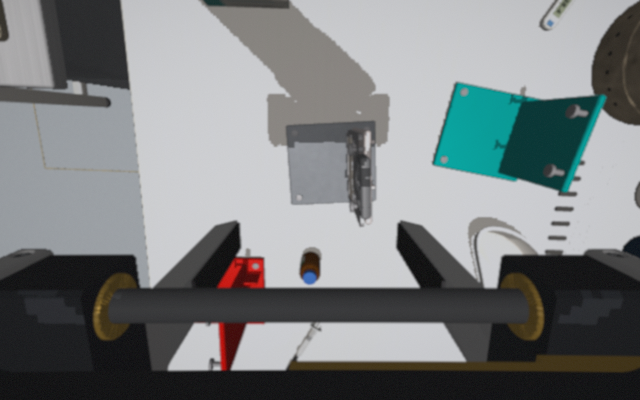

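The wrist picture shows the grey stand's base at (289–376, 122–204), with the holder at about (358,175) and the clip at about (361,185). The vial is at (311,265). I'll zoom in.

Run:
```python
from h import *
o=np.load('o1.npy',allow_pickle=True).item()
a=cv2.imread('pics/w1.png');cv2.imwrite('pics/w1c.png',cv2.resize(a[110:240,280:400],None,fx=4.5,fy=4.5,interpolation=cv2.INTER_CUBIC))
print('tcp',proj('wrist',o['position'],o))
print('clip z.168',atz('wrist',(361.2,184.8),.168,o), 'eye .13',atz('wrist',(360.2,175.2),.13,o))
q=np.array([atz('wrist',u,.01,o)[:2] for u in [(289,127),(292,204),(374.5,122)]]);print(q.round(3))
```

```text
tcp [317.93595402 233.57023277]
clip z.168 [ 0.57208845 -0.24969088  0.168     ] eye .13 [ 0.57586233 -0.24661085  0.13      ]
[[ 0.486 -0.201]
 [ 0.492 -0.316]
 [ 0.608 -0.189]]
```

View pics/w1c.png

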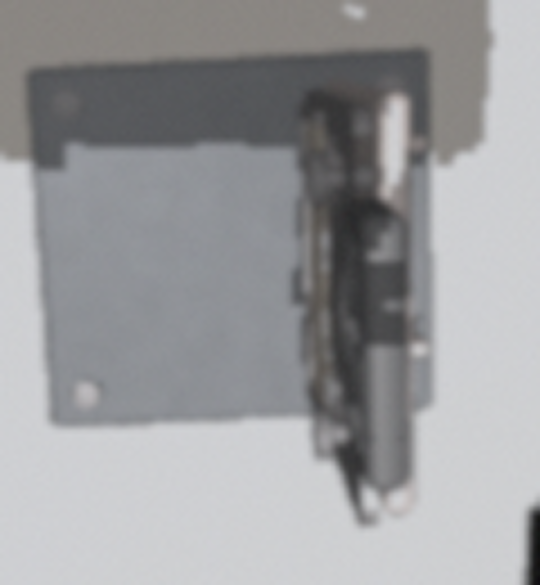

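Run:
```python
from h import *
o=np.load('o1.npy',allow_pickle=True).item()
print(atz('wrist',(280+388/4.5,110+347/4.5),.186,o), [atz('wrist',(280+x/4.5,110+y/4.5),.186,o).round(4) for x,y in [(365,230),(410,230),(368,470),(411,470)]])
o=observe()
for r in rows(o,(0.572,-0.250,0.152),3.2,5,1): print(r)
```

```text
[ 0.57426556 -0.24806244  0.186     ] [array([ 0.5678, -0.2239,  0.186 ]), array([ 0.5769, -0.2235,  0.186 ]), array([ 0.572 , -0.2749,  0.186 ]), array([ 0.5811, -0.2746,  0.186 ])]
end [ 0.5721 -0.2503  0.1515]
[1, 2.9, 0.8, 0.1, -0.1, -0.0, -0.0]
[1, 2.8, 0.9, 0.0, -0.1, -0.0, -0.0]
[1, 2.9, 0.8, 0.1, -0.1, -0.0, -0.0]
[1, 2.9, 0.9, 0.1, -0.1, -0.0, -0.0]
[1, 2.9, 0.8, 0.1, -0.1, -0.0, -0.0]
```

Request:
arm_command(motion=[[1,1,1.1,-0.1,-0.3,0,0],[1,2.5,1.1,-0.1,-0.3,0,0],[1,3,1.1,-0.1,-0.3,0,0],[1,3,1.1,0,-0.3,0,0],[0.2,3,0,0,0,0,0],[-0.36,1.8,0,0,0,0,0],[-0.36,0,0,0,0,0,0],[-0.36,0,0,0,0,0,0]])

```text
time_s: 4.42
position: [0.5743, -0.2454, 0.1535]
tool_rot: [1.162, 1.237, -1.16]
ft_force: [0.3, -0.4, -0.5]
width: 0.0576
```

Run:
```python
from h import *
o=observe();im=snapshot("wrist");cv2.imwrite("pics/w2.png",im[:,:,::-1]);print(o['time_s'],o['position'],R.from_rotvec(o['tool_rot']).as_matrix().round(3),o['width'],o['ft_force'])
a=im[:,:,::-1];cv2.imwrite('pics/w2c.png',cv2.resize(a[100:300,220:420],None,fx=2.9,fy=2.9,interpolation=cv2.INTER_CUBIC))
```

```text
4.425 [ 0.57426463 -0.2454415   0.1534634 ] [[ 0.002  0.998  0.065]
 [-0.001  0.065 -0.998]
 [-1.     0.002  0.001]] 0.057588490914393144 [ 0.25275333 -0.4238234  -0.47660535]
```

View pics/w2c.png

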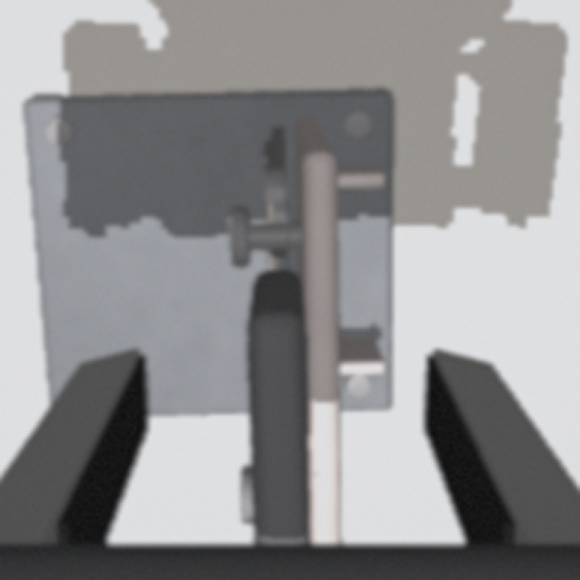

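Run:
```python
from h import *
o=observe()
print(atz('wrist',(220+252/2.9,100+316/2.9),.186,o),atz('wrist',(220+303/2.9,100+316/2.9),.186,o))
print(atz('wrist',(220+320/2.9,100+152/2.9),.138,o))
print('panel edges',atz('wrist',(220+304/2.9,100+152/2.9),.138,o),atz('wrist',(220+337/2.9,100+152/2.9),.138,o))
```

```text
[ 0.56727079 -0.22123989  0.186     ] [ 0.57578916 -0.22069197  0.186     ]
[ 0.57894892 -0.19800092  0.138     ]
panel edges [ 0.57555352 -0.19822148  0.138     ] [ 0.58255684 -0.19776682  0.138     ]
```

Request:
arm_command(motion=[[-0.7,0,-0.1,0,0,0,0],[-1,0,0,0,0,0,0],[-1,0,0,0,0,0,0],[-1,0,0,0,0,0,0],[-1,0,0,0,0,0,0],[-1,0,0,0,0,0,0]], squeeze=25)

```text
time_s: 5.22
position: [0.5726, -0.2451, 0.1525]
tool_rot: [1.161, 1.239, -1.161]
ft_force: [0.7, -0.2, 0.2]
width: 0.01
```

Request:
arm_command(motion=[[-1,-0.7,0,0,0,0,0],[-1,-0.7,0,0,0,0,0],[-1,-0.7,0,0,0,0,0],[-1,-0.5,0,0,0,0,0],[-1,0,0,0,0,0,0]])

```text
time_s: 5.85
position: [0.5728, -0.2453, 0.179]
tool_rot: [1.162, 1.238, -1.161]
ft_force: [0.1, -0.2, -0.4]
width: 0.0101
```

Run:
```python
from h import *
o=observe();im=snapshot("wrist");cv2.imwrite("pics/w3.png",im[:,:,::-1]);print(o['time_s'],o['position'],R.from_rotvec(o['tool_rot']).as_matrix().round(3),o['width'],o['ft_force'],o['torque'])
im=snapshot("scene");a=im[:,:,::-1];cv2.imwrite('pics/s3c.png',cv2.resize(a[200:320,290:420],None,fx=4.5,fy=4.5,interpolation=cv2.INTER_CUBIC))
```

```text
5.85 [ 0.57284251 -0.24532772  0.17901954] [[ 0.001  0.998  0.065]
 [-0.     0.065 -0.998]
 [-1.     0.001  0.   ]] 0.010131893696072732 [ 0.14670954 -0.23530524 -0.37636238] [-0.04168878  0.09274489 -0.02166513]
```

View pics/w3.png

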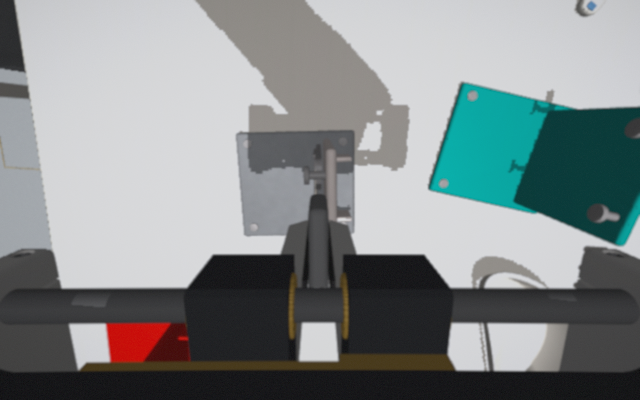

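View pics/s3c.png

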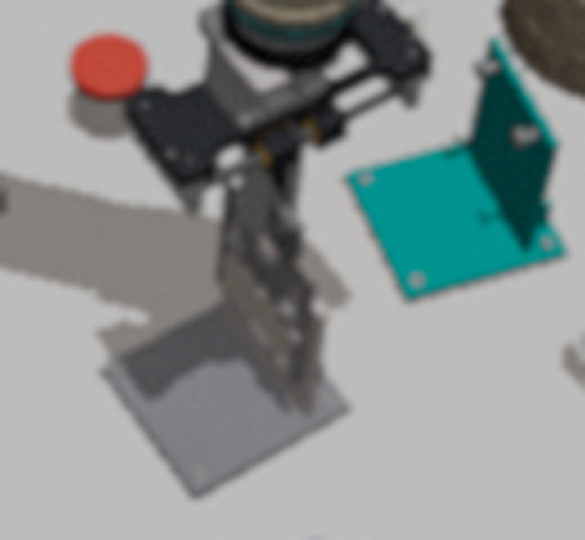

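Request:
arm_command(motion=[[-1,0,-0.4,0,0,0,0],[-1,0,-0.4,0,0,0,0],[-1,0,-0.4,0,0,0,0],[-1,0,0,0,0,0,0]])

```text
time_s: 6.45
position: [0.5601, -0.2461, 0.1785]
tool_rot: [1.162, 1.239, -1.162]
ft_force: [-0.6, -0.6, -0.6]
width: 0.0101
```

Request:
arm_command(motion=[[-1,0,-0.8,0,0,0,0],[-1,0,-1,0,0,0,0],[-1,0,-1.2,0,0,0,0],[-1,0,-1.2,0,0,0,0],[-1,0,-0.8,0,0,0,0],[-1,0,0,0,0,0,0]])

```text
time_s: 7.2
position: [0.51, -0.2494, 0.1787]
tool_rot: [1.162, 1.239, -1.162]
ft_force: [-0.1, 0.0, -1.2]
width: 0.0102
```

Run:
```python
from h import *
o=observe();im=snapshot("wrist");a=im[:,:,::-1];cv2.imwrite('pics/w4c.png',cv2.resize(a[100:300,220:420],None,fx=2.9,fy=2.9,interpolation=cv2.INTER_CUBIC));print(o['time_s'],o['position'],o['width'],o['ft_force'])
im=snapshot("scene");a=im[:,:,::-1];cv2.imwrite('pics/s4c.png',cv2.resize(a[200:320,290:420],None,fx=4.5,fy=4.5,interpolation=cv2.INTER_CUBIC))
```

```text
7.2 [ 0.51003478 -0.24937717  0.17866143] 0.010195379249994876 [-0.0710825   0.02357072 -1.20194583]
```

View pics/w4c.png

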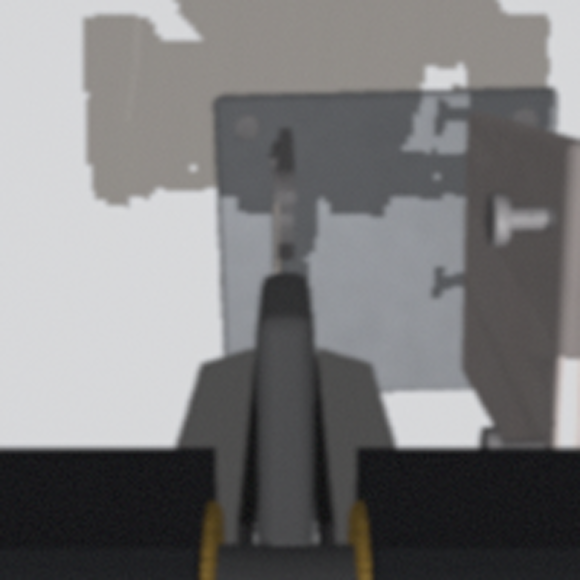

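View pics/s4c.png

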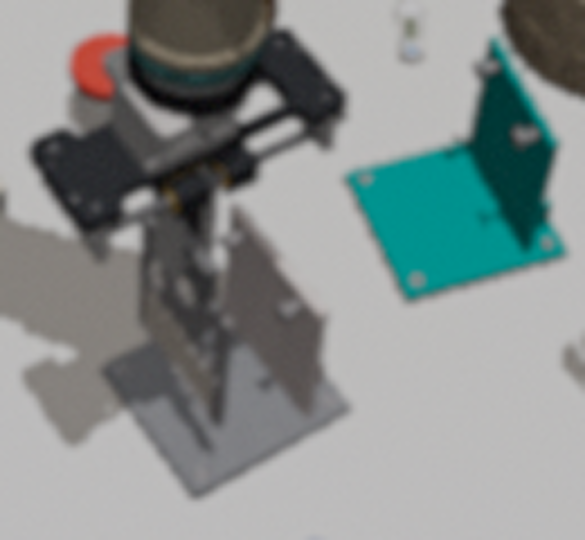

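The holder is off the studs and held at the clip (crop 286,380), with the panel and stud visible behind it. Next I'll lift it and carry it to a spot in front of the peg.

Run:
```python
from h import *
o=observe()
c=atz('wrist',(220+286/2.9,100+317/2.9),o['position'][2]+.0335,o);print('clip +y end in tool (m)',tohere(o,c-o['position']))
o=dict(o);o['position']=o['position']+np.array([0,0,.09])
for r in rows(o,(0.490,.252,.27),-15,14,-1): print(r)
```

```text
clip +y end in tool (m) [-0.03350163  0.00026462 -0.02485826]
end [0.4901 0.2524 0.2696]
[-1, -0.0, 0.1, -3.6, 1.3, -0.0, -0.0]
[-1, -0.0, -0.0, -3.6, 1.3, -0.0, -0.0]
[-1, -0.0, -0.1, -3.5, 1.3, -0.0, -0.0]
[-1, -0.0, -0.2, -3.6, 1.3, -0.0, -0.0]
[-1, -0.1, -0.2, -3.6, 1.3, -0.0, -0.0]
[-1, 0.0, -0.3, -3.6, 1.3, -0.0, -0.0]
[-1, 0.0, -0.4, -3.5, 1.3, -0.0, -0.0]
[-1, 0.0, -0.5, -3.6, 1.3, -0.0, -0.0]
[-1, 0.0, -0.6, -3.5, 1.3, -0.0, -0.0]
[-1, -0.0, -0.6, -3.5, 1.3, -0.0, -0.0]
[-1, -0.0, -0.8, -3.5, 1.3, -0.0, -0.0]
[-1, -0.0, -0.8, -3.5, 1.3, -0.0, -0.0]
[-1, -0.0, -0.8, -3.5, 1.3, -0.0, -0.0]
[-1, -0.0, -1.0, -3.5, 1.3, -0.0, -0.0]
```

Request:
arm_command(motion=[[-1,-1.5,0,0,0,0,0],[-1,-2.5,0,0,0,0,0],[-1,-2.5,0,0,0,0,0],[-1,-1.7,0,-1.8,0,0,0],[-1,-0.8,0.1,-3.6,1.3,0,0],[-1,0,0,-3.6,1.3,0,0],[-1,0,-0.1,-3.5,1.3,0,0],[-1,0,-0.2,-3.6,1.3,0,0],[-1,0,-0.2,-3.6,1.3,0,0],[-1,0,-0.3,-3.6,1.3,0,0],[-1,0,-0.4,-3.5,1.3,0,0],[-1,0,-0.5,-3.6,1.3,0,0],[-1,0,-0.6,-3.5,1.3,0,0],[-1,0,-0.6,-3.5,1.3,0,0],[-1,0,-0.8,-3.5,1.3,0,0],[-1,0,-0.8,-3.5,1.3,0,0],[-1,0,-0.8,-3.5,1.3,0,0],[-1,0,-1.0,-1.8,1.3,0,0],[-1,0,0,0,0.5,0,0],[-1,0,0,0,0,0,0]])

```text
time_s: 9.8
position: [0.4853, 0.2525, 0.269]
tool_rot: [1.4, 1.072, -1.399]
ft_force: [0.3, -0.2, -1.3]
width: 0.0097
```

Run:
```python
from h import *
o=observe();im=snapshot("wrist");a=im[:,:,::-1];cv2.imwrite("pics/w5.png",a);print(o['time_s'],o['position'],o['width'],o['ft_force'],R.from_rotvec(o['tool_rot']).as_matrix().round(3))
np.save('o5.npy',o,allow_pickle=True)
for t in ["peg_mid","peg_stand","card_eye","card_clip"]:
    print(t,[(np.round(d['xy'],1).tolist(),round(d['conf'],2)) for d in landmark_of('wrist',t)][:4])
print('pred mid',proj('wrist',(.571,.225,.138),o),'ball',proj('wrist',(.539,.2335,.145),o))
```

```text
9.8 [0.48533176 0.25250954 0.26901459] 0.009727736957273301 [ 0.33912321 -0.23366197 -1.27924205] [[ 0.001  0.966 -0.259]
 [-0.001 -0.259 -0.966]
 [-1.     0.001  0.   ]]
peg_mid [([406.6, 192.9], 0.57)]
peg_stand [([391.1, 173.4], 0.78)]
card_eye []
card_clip [([316.7, 253.1], 0.97)]
pred mid [406.41394872 192.12184895] ball [374.84817554 193.79944498]
```

View pics/w5.png

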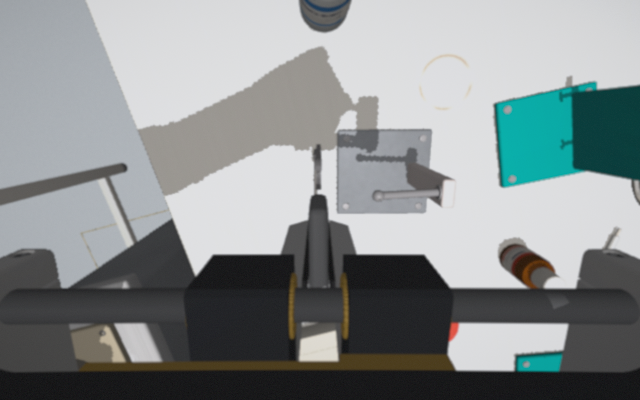

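Run:
```python
from h import *
a=cv2.imread('pics/w5.png');cv2.imwrite('pics/w5c.png',cv2.resize(a[115:225,300:465],None,fx=4.8,fy=4.8,interpolation=cv2.INTER_CUBIC))
```

```text
(no output)
```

View pics/w5c.png

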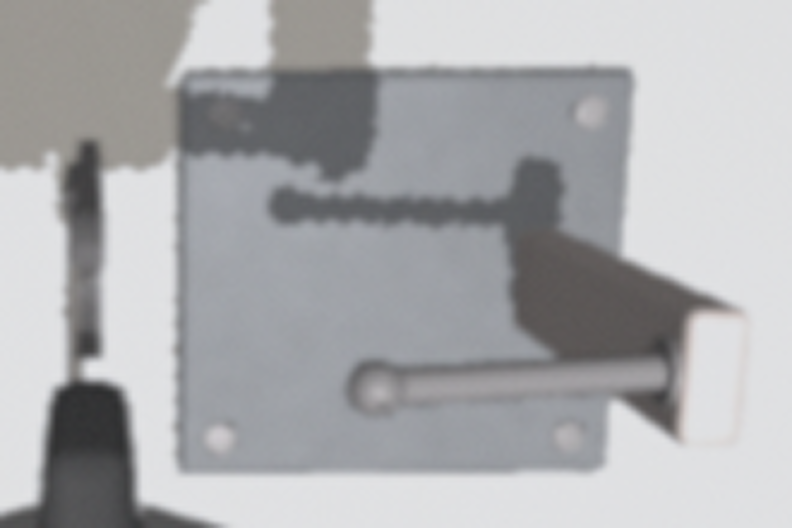

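Run:
```python
from h import *
o=np.load('o5.npy',allow_pickle=True).item()
p=lambda x,y,z:atz('wrist',(300+x/4.8,115+y/4.8),z,o)
b=p(374,388,.145);r=p(668,374,.131);d=r-b;print('ball',b,'root',r,np.linalg.norm(d[:2]),'yaw',np.degrees(np.arctan2(d[1],d[0])),'mid',b+d*.508)
q=[p(182,72,.01),p(182,468,.01),p(603,466,.01),p(632,72,.01)]
print(np.round(q,4)); 
for i,j in((0,3),(1,2),(1,0),(2,3)): 
  d=q[j]-q[i];print(np.linalg.norm(d).round(4),np.degrees(np.arctan2(d[1],d[0])).round(1))
tp=[p(697,312,.14),p(747,315,.14),p(735,445,.14),p(682,440,.14)];print(np.round(tp,4))
Rt=R.from_rotvec(o['tool_rot']).as_matrix()
print('ball in tool',Rt.T@(b-o['position']), 'root',Rt.T@(r-o['position']))
```

```text
ball [0.54148293 0.23068921 0.145     ] root [0.60498926 0.21332882 0.131     ] 0.0658364397798492 yaw -15.289100717530735 mid [0.57374415 0.22187013 0.137888  ]
[[0.5261 0.2966 0.01  ]
 [0.4974 0.183  0.01  ]
 [0.6202 0.1506 0.01  ]
 [0.6492 0.2634 0.01  ]]
0.1276 -15.1
0.127 -14.7
0.1172 75.8
0.1164 75.6
[[0.6101 0.2278 0.14  ]
 [0.62   0.2244 0.14  ]
 [0.6131 0.1974 0.14  ]
 [0.6025 0.2013 0.14  ]]
ball in tool [0.12407533 0.05976805 0.0064647 ] root [0.13814005 0.12559009 0.00674759]
```

Request:
arm_command(motion=[[-1,1.5,0,0.1,0,0,0],[-1,2.2,0,0,0,0,0],[-1,2.2,0,0,0,0,0],[-1,2.2,0.5,0,0,0,0],[-1,1.5,0.9,0,0,0,0],[-1,0.5,0.8,0,0,0,0],[-1,0,0.8,0,0,0,0],[-1,0,0.5,0,0,0,0],[-1,0,0,0,0,0,0]])

```text
time_s: 11.18
position: [0.5191, 0.2436, 0.168]
tool_rot: [1.401, 1.073, -1.398]
ft_force: [0.1, -0.5, -1.6]
width: 0.0098
```

Run:
```python
from h import *
o=observe();im=snapshot("wrist");a=im[:,:,::-1];cv2.imwrite("pics/w6c.png",cv2.resize(a[115:260,260:465],None,fx=3.8,fy=3.8,interpolation=cv2.INTER_CUBIC));print(o['time_s'],o['position'],o['width'],o['ft_force'])
Rt=R.from_rotvec(o['tool_rot']).as_matrix();print('ball in tool',Rt.T@(np.array([.5415,.2307,.145])-o['position']))
im=snapshot("scene");a=im[:,:,::-1];cv2.imwrite('pics/s6c.png',cv2.resize(a[110:220,220:350],None,fx=4.5,fy=4.5,interpolation=cv2.INTER_CUBIC))
```

```text
11.175 [0.51913522 0.24363198 0.16804651] 0.009788905515678752 [ 0.08189024 -0.45867772 -1.62916544]
ball in tool [0.02306683 0.0249273  0.00671652]
```

View pics/w6c.png

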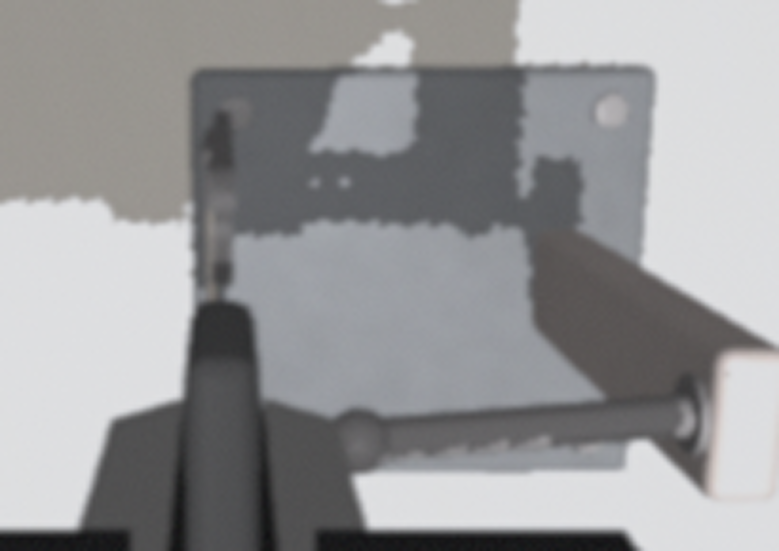

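View pics/s6c.png

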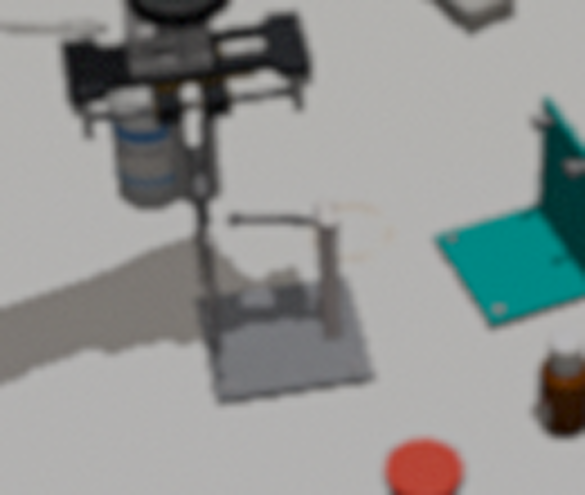

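Run:
```python
from h import *
o=observe();Rt=R.from_rotvec(o['tool_rot']).as_matrix()
f=lambda x,y,z:Rt.T@(atz('wrist',(260+x/3.8,115+y/3.8),z,o)-o['position'])
print('ball',f(361,437,.145),'root',f(690,416,.131),'clip end',f(222,358,o['position'][2]+.0335),'plate corner',f(217,300,o['position'][2]+.0015))
```

```text
ball [0.02279424 0.02536982 0.00583317] root [0.03679604 0.08934785 0.00660395] clip end [-0.03348725  0.0004139  -0.02495918] plate corner [-0.00148726 -0.00027284 -0.02498024]
```

Request:
arm_command(motion=[[-1,0,0.5,0.1,0,0,0],[-1,0,0.6,0,0,0,0],[-1,0,0.6,0,0,0,0],[-1,0,0.6,0,0,0,0],[-1,0,0.6,0,0,0,0],[-1,0,0.3,0,0,0,0],[-1,0,0,0,0,0,0]])

```text
time_s: 12.15
position: [0.5491, 0.2343, 0.1674]
tool_rot: [1.399, 1.074, -1.4]
ft_force: [-0.0, 0.3, -0.8]
width: 0.0098
```

Request:
arm_command(motion=[[-1,0.1,0.6,0,0,0,0],[-1,0.1,0.7,0,0,0,0],[-1,0.2,0.7,0,0,0,0],[-1,0.2,0.7,0,0,0,0],[-1,0,0,0,0,0,0]])

```text
time_s: 12.78
position: [0.5756, 0.2269, 0.1611]
tool_rot: [1.399, 1.073, -1.4]
ft_force: [0.3, -0.3, -0.8]
width: 0.0097
```

Run:
```python
from h import *
o=observe();im=snapshot("wrist");a=im[:,:,::-1];cv2.imwrite("pics/w7c.png",cv2.resize(a[115:260,260:465],None,fx=3.8,fy=3.8,interpolation=cv2.INTER_CUBIC));print(o['time_s'],o['position'],o['width'],o['ft_force'])
Rt=R.from_rotvec(o['tool_rot']).as_matrix();print('mid in tool',Rt.T@(np.array([.5737,.2219,.138])-o['position']))
im=snapshot("scene");a=im[:,:,::-1];cv2.imwrite('pics/s7c.png',cv2.resize(a[110:220,220:350],None,fx=4.5,fy=4.5,interpolation=cv2.INTER_CUBIC))
```

```text
12.775 [0.57560001 0.22693942 0.16113479] 0.009658948117582817 [ 0.33458004 -0.25316306 -0.84112715]
mid in tool [ 0.02313716 -0.00052995  0.0053493 ]
```

View pics/w7c.png

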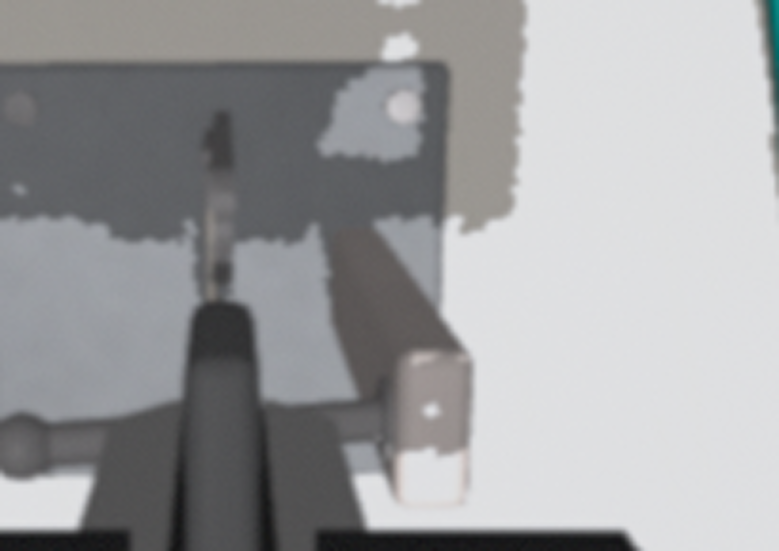

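View pics/s7c.png

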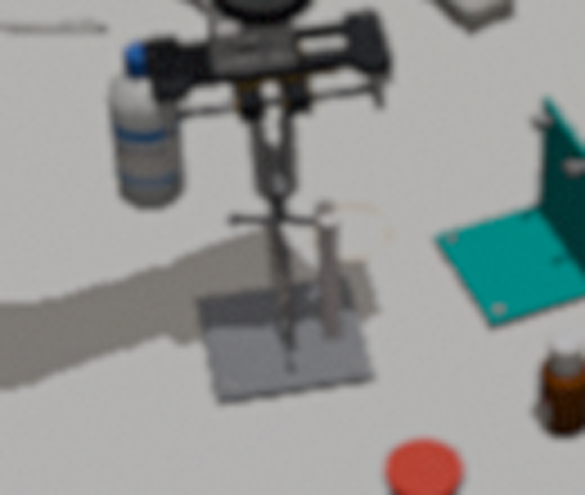

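The peg shows on both sides of the plate: ball at crop (22,445), root at (375,420). It is through the eye. I'll lower the holder onto it.

Request:
arm_command(motion=[[-1,0.3,0,0,0,0,0],[-1,0.3,0,0,0,0,0],[-1,0.2,0,0,0,0,0],[-1,0,0,0,0,0,0]])

```text
time_s: 13.38
position: [0.5749, 0.2275, 0.1533]
tool_rot: [1.399, 1.074, -1.4]
ft_force: [0.7, -0.2, -1.5]
width: 0.01
```

Request:
arm_command(motion=[[-1,0.1,0,0,0,0,0],[-1,0,0,0,0,0,0]])

```text
time_s: 13.62
position: [0.5751, 0.2275, 0.1526]
tool_rot: [1.399, 1.074, -1.399]
ft_force: [-1.0, 1.0, 0.1]
width: 0.0101
```

Weight is transferring, since fz went from −1.5 to about 0. I'll release gently.

Request:
arm_command(motion=[[-0.7,0,0,0,0,0,0],[-0.55,0,0,0,0,0,0],[-0.4,0,0,0,0,0,0],[-0.4,0,0,0,0,0,0],[-0.4,0,0,0,0,0,0],[-0.4,0,0,0,0,0,0]], squeeze=10)

```text
time_s: 14.38
position: [0.5751, 0.2275, 0.1525]
tool_rot: [1.399, 1.074, -1.399]
ft_force: [-0.3, -0.8, -0.0]
width: 0.0283
```

Run:
```python
from h import *
o=observe();im=snapshot("wrist");a=im[:,:,::-1];cv2.imwrite("pics/w8c.png",cv2.resize(a[115:260,220:425],None,fx=3.8,fy=3.8,interpolation=cv2.INTER_CUBIC));print(o['time_s'],o['position'],o['width'],o['ft_force'])
im=snapshot("scene");a=im[:,:,::-1];cv2.imwrite('pics/s8c.png',cv2.resize(a[110:220,220:350],None,fx=4.5,fy=4.5,interpolation=cv2.INTER_CUBIC))
```

```text
14.375 [0.57505295 0.22752019 0.15247414] 0.028326205538946343 [-0.3025049  -0.76934225 -0.04663429]
```

View pics/w8c.png

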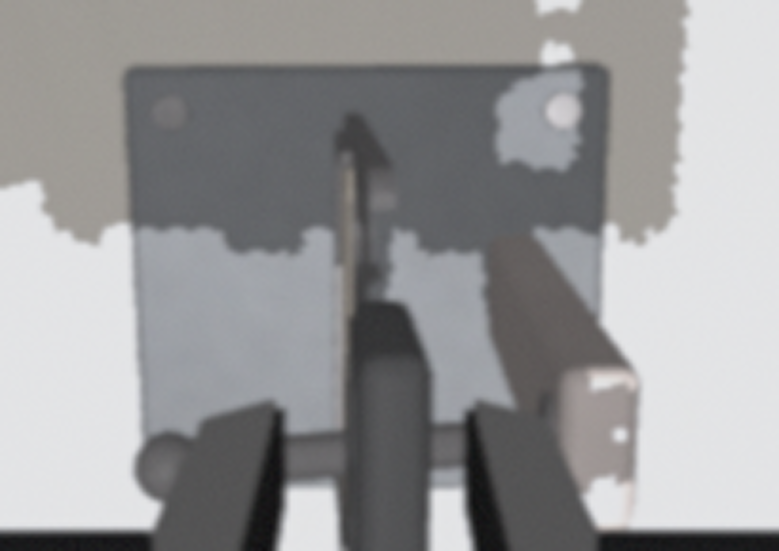

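View pics/s8c.png

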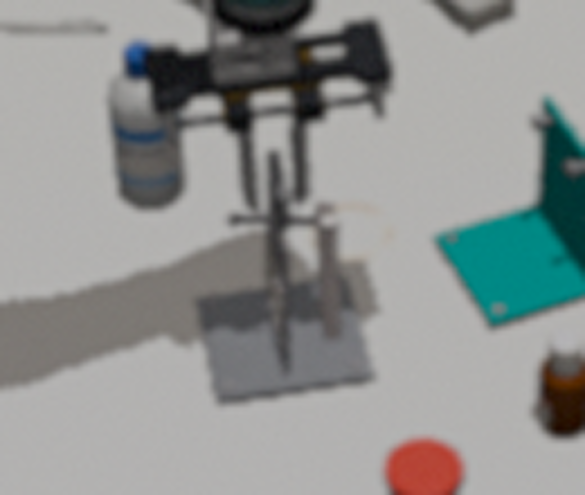

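Request:
arm_command(motion=[[-0.1,0,0,0,0,0,0],[-0.1,0,0,0,0,0,0],[-0.1,-0.5,0,0,0,0,0],[-0.1,-1.5,0,0,0,0,0],[-0.1,-3,0,0,0,0,0],[-0.1,-4,0,0,0,0,0],[-0.1,-4,0,0,0,0,0],[-0.1,-2,0,0,0,0,0],[-0.1,0,0,0,0,0,0],[-0.1,0,0,0,0,0,0],[-0.1,0,0,0,0,0,0],[-0.1,0,0,0,0,0,0]])

```text
time_s: 15.98
position: [0.5747, 0.2274, 0.3016]
tool_rot: [1.398, 1.074, -1.401]
ft_force: [-0.8, -0.4, 0.4]
width: 0.0423
```

Run:
```python
from h import *
o=observe();im=snapshot("wrist");a=im[:,:,::-1];cv2.imwrite("pics/w9.png",a);print(o['time_s'],o['position'],o['width'],o['ft_force'])
np.save('o9.npy',o,allow_pickle=True)
for t in ["card_clip","card_eye","card_holder"]:
    print(t,[(np.round(d['xy'],1).tolist(),round(d['conf'],2)) for d in landmark_of('wrist',t)][:4])
s=[]
for i in range(2):
    im=snapshot("scene");s.append(im.astype(int))
print('motion',np.abs(s[1]-s[0])[110:220,220:350].max(), np.abs(s[1]-s[0]).max())
a=im[:,:,::-1];cv2.imwrite('pics/s9c.png',cv2.resize(a[110:220,220:350],None,fx=4.5,fy=4.5,interpolation=cv2.INTER_CUBIC))
```

```text
15.975 [0.57467411 0.22738669 0.30158766] 0.04228197164408136 [-0.83685692 -0.37853975  0.43823288]
card_clip [([318.2, 191.2], 0.79)]
card_eye [([316.7, 180.9], 0.9), ([256.2, 14.6], 0.57)]
card_holder [([314.2, 172.2], 0.9), ([257.4, 15.0], 0.16)]
motion 15 27
```

View pics/w9.png

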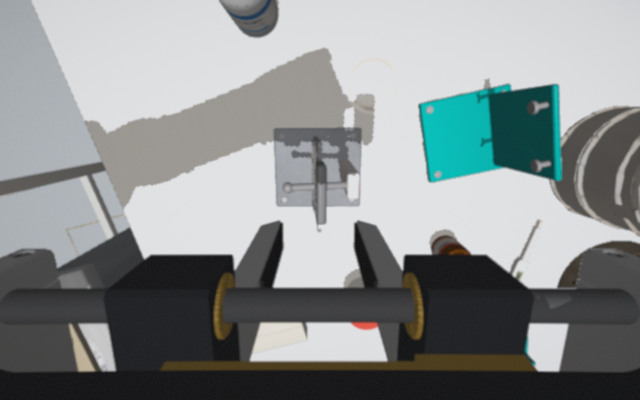

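View pics/s9c.png

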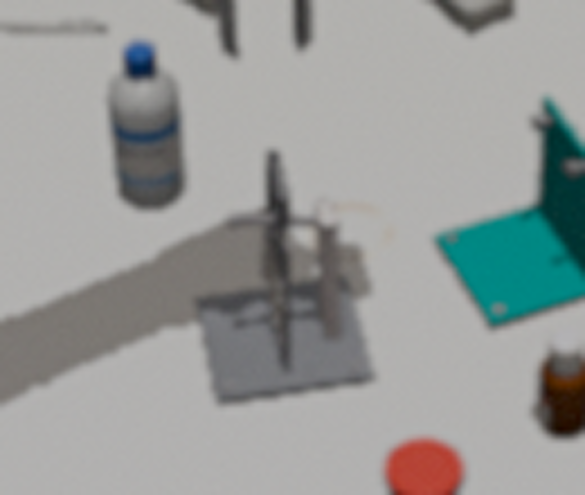

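The holder hangs on the peg, seen at wrist (318,185) and scene crop (278,250), with the gripper well clear. I'll check its position and whether it is still.

Request:
arm_command(motion=[[-0.1,0,0,0,0,0,0],[-0.1,0,0,0,0,0,0],[-0.1,0,0,0,0,0,0],[-0.1,0,0,0,0,0,0],[-0.1,0,0,0,0,0,0],[-0.1,0,0,0,0,0,0]])

```text
time_s: 17.02
position: [0.5751, 0.2275, 0.3025]
tool_rot: [1.399, 1.074, -1.399]
ft_force: [-0.1, -0.2, 0.3]
width: 0.0425
```

Run:
```python
from h import *
o=np.load('o9.npy',allow_pickle=True).item()
c=np.cos(np.radians(-15));s=np.sin(np.radians(-15))
for n,u,z in(('eye',(316.7,180.9),.13),('clip',(318.2,191.2),.168),('low',(314.2,172.2),.03)):
    d=atz('wrist',u,z,o)-[.5737,.2219,.138];print(n,'peg frame',(d@[c,s,0]).round(4),(d@[-s,c,0]).round(4))
a=cv2.imread('pics/w9.png').astype(int);b=snapshot('wrist')[:,:,::-1].astype(int)
d=np.abs(a-b)[110:240,260:380];print('diff',d.mean(),d.max(),'ref',np.abs(a-b)[0:110].mean(),np.abs(a-b)[0:110].max())
hand_in();print(observe()['time_s'])
```

```text
eye peg frame -0.0017 0.0048
clip peg frame -0.0 0.0015
low peg frame -0.0058 -0.0017
diff 2.4147649572649574 39 ref 1.1221496212121211 124
the job is handed in; nothing more can be done
the job is handed in; nothing more can be done
```

The cage-card holder now hangs by its round eye on the peg of the other stand, and I handed the job in at about 17 s of the 48 s allowed.

I gripped the holder by its clip, raised it 26 mm and drew it off the studs to the front, with no force spikes. I then carried it above the bystanders, slid the eye over the peg's ball, lowered it until the peg took the weight, let go and backed away straight up.

**Last checks:**
- **Peg through the eye:** before I let go, the wrist picture showed the peg on both sides of the plate.
- **Position:** after I let go, the eye measured about 2 mm in front of the middle of the peg and 5 mm to the side, within the 10 mm limit. The clip measurement put the sideways offset at only 1.5 mm. The eye's height was assumed for this, not measured.
- **Upright:** the last pictures showed the holder with only a slight tilt. I estimated a few degrees but did not measure it.
- **At rest:** two pictures about 1 s apart differed slightly more around the holder than in the background (mean 2.4 against 1.1). That could be small shifts of the wrist camera between the two pictures, so I take the holder as still, though this did not prove it.
- **Gripper:** it was about 15 cm above its release height and touching nothing.
- **Bystanders:** nothing was touched on the way. The saline and amber bottles and the cup stood as before in the last scene crop; I did not look at the carton and vial again specifically.

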